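Fit the tube block into the dry-block heater

TASK

Fit the aluminium tube block with the six wide bores into the dry-block heater: hold it by its handle, tilt it so that its lip goes under the two hooks at the low end of the well, away from the tower, then swing the other end down and press it, firmly but without forcing it, until the block lies fully home on the well floor and the spring catch has snapped shut over it. Let go of it; leave the block with the many small bores, the timer and the tip box where they stand.

Things in the scene. Friction and masses are not known exactly. Their poses are not given: they have to be found in the camera images.
- block_wide: Aluminium tube block with SIX wide bores (16.5 mm), about 0.55 kg. Origin: centre of the underside; x along its length, z up. Foot plate 98 x 72 mm (x -49 to 49, y -36 to 36), 5 mm thick. On it stands the solid aluminium, x -29 to 43, y -34 to 34, top at z 48 mm. So the foot sticks out 20 mm at -x (the lip) and 6 mm at +x (the ledge the catch grips)
- handle (a point): Centre of the six-bore block's handle (block x 7, y 0, z 76), axes as the block's: a black bar along y, 68 mm long, 12 mm thick in x, 16 mm tall (z 68 to 84), on two 9 mm posts at y -26 and 26. Open space of 20 mm below the bar, above the block's body. Made to be pinched across its 12 mm
- lip (a point): Middle of the tip of the six-bore block's lip, on the underside (block x -49, y 0, z 0), axes as the block's. The lip is 5 mm thick; it narrows from 72 mm to 56 mm wide over its last 12 mm
- block_fine: The other tube block, not wanted: same outline, lip and handle, but TWENTY small bores (9.5 mm). Origin: centre of the underside, x along its length, lip at -x
- heater: Dry-block heater, fixed. White casing, x -72 to 108 mm, y -60 to 60 mm, with a sloping control console along its -y side, out to y -88. Origin on the worktop under the centre of its well; x points from the low end (-x) to the tall tower (+x). The deck round the well is at z 47 mm; the tower's face is the well's +x wall and rises to z 80 mm, a release tab on it to z 89
- well (a point): Centre of the well's floor (heater z 30 mm), axes as the heater's. The well is 100 mm long (x -50 to 50), 75 mm wide, 17 mm deep to the deck. A block that is home lies on this floor with its origin here and its x along the well's x
- hooks (a point): Foot of the well's -x wall, on the floor, middle (well x -50 mm), axes as the heater's. Two steel hooks, at y 13.5 to 37.5 mm on either side, reach 10 mm over the floor; undersides 6.5 mm above the floor at the wall, rising to 13 mm at the free edge; tops level with the deck. Only 90 mm is free between hooks and tower: the lip goes under them only with the block's +x end raised 25 to 33 degrees
- catch (a joint): Spring catch in the tower face, m: 0 = shut, 0.008 = pushed right back. Its 26 mm wide bevelled nose reaches 4.8 mm over the well, underside 6.8 mm above the floor. The block's ledge, coming down, pushes it back (some 10 to 20 N on the block) and it springs shut over the ledge
- timer: Bystander: small white timer, 70 x 64 x 19 mm; origin at the centre of the underside
- tip_box: Bystander: blue pipette-tip box, 90 x 122 x 72 mm; origin at the centre of the underside
There are look-alikes about, which are no part of the job. What is shaped like the block_wide but red or yellow is not meant.

How it is judged:
By the outcome, as a careful person would: the job done as asked, in the order asked, and still so for the second after the job is handed in, with the robot touching nothing.
It also fails if it takes over 45 s, if anything falls off the work surface, if the arm or the gripper's body presses on something with over 40 N, if the wrist force passes 120 N, or if a joint passes its speed limit or range.

ROBOT

A 6-joint arm with a two-finger parallel gripper is mounted at the origin on a cart in front of the work surface, level with it; the furniture and walls round the work are solid. World frame = base frame: x ahead of the robot, y to its left, z up, the work surface at z = 0. Lengths are in m, angles in rad, forces in N, time in s.
With the tool pointing down it reaches from about 0.325 to 0.75 m from the base axis. Payload 7.6 kg.
Tool frame: the origin (TCP) lies on the centre line of the jaws, within the pads' length; the fingertips stand 14 mm ahead of it and the grasp point (between the pads) lies 5 mm behind it; z points along the fingers, x is the direction in which the jaws open and shut, and the axes are right-handed (so a half turn about z gives the same grasp; the last joint's range is limited). The gripper opens to 85 mm and grips with 20 to 120 N. Pads are 22 mm wide; open, the fingers measure 114 mm over their backs; the gripper's body (76 mm by 85 mm) begins 54 mm behind the grasp point. The pads swing forward as they close: fully open they stand 13 mm farther back than shut.
Start: joints at [1.168, 0.052, 1.401, -0, 1.689, -0.07], TCP at [0.171, 0.496, 0.245] pointing down, gripper open.
Joint ranges: [-2.9, 2.9], [-0.91, 2.17], [0.12, 2.37], [-1.06, 4.2], [0.26, 2.73], [-2.93, 2.93]. Speed limits (rad/s): [2.57, 2.57, 3.01, 3.14, 3.14, 3.14].

INTERFACE

Orientations are given as a rotation vector (axis times angle).
In Python, from bench import * gives the robot as it stands.
- The arm moves only by the tool send_rows, never from a script. Its argument "deltas" is one flat list of numbers, 6 for each row, row after row: the shift along the tool's x, y, z in cm, then the turn, a rotation vector about the tool's x, y, z in degrees. In form: [x, y, z, ax, ay, az, x, y, z, ax, ay, az, ...]. A call has 1 to 12 rows; each row shifts and turns the pose as measured when the row begins, along the tool's axes as they then stand; what a row does not reach is not made up. A row lasts 1/10 s, in which the tool goes at most 50 mm and 8.59 degrees, less where a joint would pass 70% of its speed; a pose out of reach is approached as far as the arm can. A call is refused whole if a number of a shift passes 5 or a number of a turn 8.59, either way. A call with a gripper value outside its range is refused whole. "jaw" is the closure, from 0 (fully open) to 1 (shut), set as the call begins (left out, the last holds). The fingers move at their own pace and stop on an object; "grip_force" is the grip in N (left out, the last holds). Time passes only in rows, so rows that do not move let the fingers close. It gives the time, the measured TCP pose, the force and the opening at its end, in the units of the state.
- get_obs(): the state, without advancing time (a new reading comes with each control period).
- grab_frame(name): name is "scene" or "top" or "wrist"; returns the picture (480x640x3 uint8, red, green, blue); there is no depth.
- camera_params(name): a dict with "fx", "fy", "cx", "cy" (pixels), "R" (3x3) and "t" (3): a world point X has camera coordinates R X + t; the wrist camera has in their place "T_tool_cam" (4x4, takes a point from camera to tool coordinates, whose origin is the TCP and whose axes are the tool frame's). Camera axes: x right, y down, z forward; pixel columns grow to the right and rows downward; lengths in m; the calibration is good to about 2 mm. A picture is of the moment at which its call begins: read the wrist's pose just before it. camera_params takes no time and is no camera call.
- hand_in(): hands the job in, once; it reports no verdict.
Trained networks look in the newest picture that a camera, given by its name, has taken for a name from the list of things; names that differ only in an ending like _2 or _b are one class to them, and where a whole thing is asked for, a point or a joint stands for the part that bears it (a point fixed in the world has none). Each returns a list of dicts, best first, with "confidence" (0 to 1); they miss things now and then, are a little off and sometimes report something else, mostly with a low value. They report only what shows in the picture. A call takes as long as a camera call. They do not tell look-alikes from the thing itself.
- boxes_of(camera, target): "centre" ([x, y, z] in m, in world coordinates, good to about 4 mm: the middle of the surface that is visible of it).
- silhouettes(camera, target): "mask" (480x640 bool, what is visible of it).
The state is a dict: "time_s": time; "joint_positions": joint angles; "joint_vel": joint speeds; "tau": joint torques, N m; "ee_pos": TCP position; "eef_rot": TCP orientation; "ft_force": force on the tool from outside, world axes, zero at the start; "moment": the same for the moment, N m; "width": finger opening in m.
Only numpy, scipy, OpenCV 4.12 (cv2) and the standard library are available. Lean on these libraries where they do the work, as an engineer would, in place of code of your own. Each camera call takes 0.05 s, during which the arm holds its last target. There are 200 camera calls.

## Working session

There is one attempt and no reset: what is moved stays moved. The work goes in short steps, Python scripts to look and compute and a tool call to move; the robot and the scene stay as the last step left them, time stands still between calls to the robot, and variables do not carry over. Pictures are saved under pics/ and viewed, about 8 in all and at most 12, crops included, and the job is handed in when it is done.

Besides the shell and the picture viewer there is one more tool, called after "Request:" by a JSON object that holds its "fn" and its "kwargs". send_rows: Moves the arm, as the interface text tells. Its arguments: {"type":"object","properties":{"deltas":{"type":"array","items":{"type":"number"}},"jaw":{"type":"number"},"grip_force":{"type":"number"}},"required":["deltas"]}

```bash
mkdir -p pics; ls
python3 - <<'E'
from bench import *
import cv2,numpy as np
o=get_obs();print({k:np.round(v,3) for k,v in o.items()})
for c in("scene","top"):
    im=grab_frame(c);cv2.imwrite(f"pics/{c}0.png",im[:,:,::-1])
    for n in("block_wide","block_fine","heater","handle","timer","tip_box"):
        try:print(c,n,[(np.round(d["centre"],3).tolist(),round(d["confidence"],2)) for d in boxes_of(c,n)])
        except Exception as e:print(c,n,e)
    p=camera_params(c);print({k:np.round(v,3).tolist() for k,v in p.items()})
print(get_obs()["time_s"])
print({k:np.round(v,3).tolist() for k,v in camera_params("wrist").items()})
E
```

```text
pics
{'time_s': np.float64(0.0), 'joint_positions': array([ 1.168,  0.053,  1.402,  0.   ,  1.689, -0.07 ]), 'joint_vel': array([ 0.   , -0.   , -0.   , -0.001, -0.001, -0.001]), 'tau': array([-0.0000e+00, -3.8166e+01, -3.6020e+01, -0.0000e+00,  6.0000e-03,
        0.0000e+00]), 'ee_pos': array([0.171, 0.496, 0.244]), 'eef_rot': array([ 2.558e+00,  1.822e+00, -2.000e-03]), 'ft_force': array([0.455, 0.522, 0.711]), 'moment': array([ 0.013, -0.058,  0.029]), 'width': np.float64(0.085)}
scene block_wide [([0.315, 0.168, 0.04], 0.94), ([0.47, 0.312, 0.038], 0.89), ([0.31, 0.339, 0.041], 0.67), ([0.335, -0.182, 0.044], 0.56)]
scene block_fine [([0.432, 0.091, 0.047], 0.79)]
scene heater [([0.647, 0.022, 0.047], 0.55), ([0.469, 0.302, 0.044], 0.18)]
scene handle [([0.315, 0.166, 0.04], 0.93), ([0.337, -0.182, 0.045], 0.71), ([0.313, 0.339, 0.042], 0.63)]
scene timer [([0.461, -0.103, 0.018], 0.94)]
scene tip_box [([0.582, 0.359, 0.058], 0.9)]
{'fx': 471.627, 'fy': 471.627, 'cx': 314.196, 'cy': 243.117, 'R': [[0.97, 0.241, -0.012], [0.141, -0.607, -0.782], [-0.196, 0.757, -0.623]], 't': [-0
[... 193 characters left out ...]
4], 0.82)]
top heater [([0.637, 0.074, 0.047], 0.72), ([0.432, 0.117, 0.043], 0.18)]
top handle [([0.457, 0.322, 0.047], 0.93), ([0.302, 0.359, 0.046], 0.92), ([0.302, 0.187, 0.049], 0.71), ([0.326, -0.158, 0.047], 0.67)]
top timer [([0.458, -0.09, 0.015], 0.56)]
top tip_box [([0.571, 0.387, 0.072], 0.78), ([0.464, 0.323, 0.05], 0.23)]
{'fx': 434.282, 'fy': 434.282, 'cx': 322.508, 'cy': 235.943, 'R': [[0.018, -1.0, 0.022], [-0.989, -0.021, -0.147], [0.147, -0.019, -0.989]], 't': [0.12, 0.517, 0.944]}
0.7
{'fx': 346.533, 'fy': 346.533, 'cx': 309.62, 'cy': 235.229, 'T_tool_cam': [[1.0, -0.001, -0.001, -0.001], [0.001, 0.951, 0.309, -0.078], [0.001, -0.309, 0.951, -0.13], [0.0, 0.0, 0.0, 1.0]]}
```

View pics/top0.png

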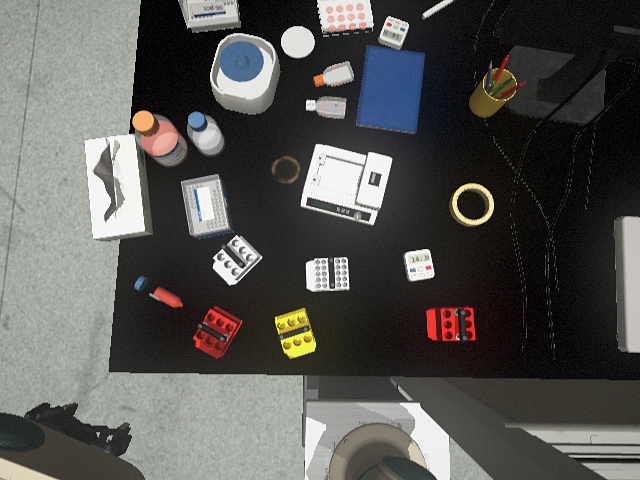

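View pics/scene0.png

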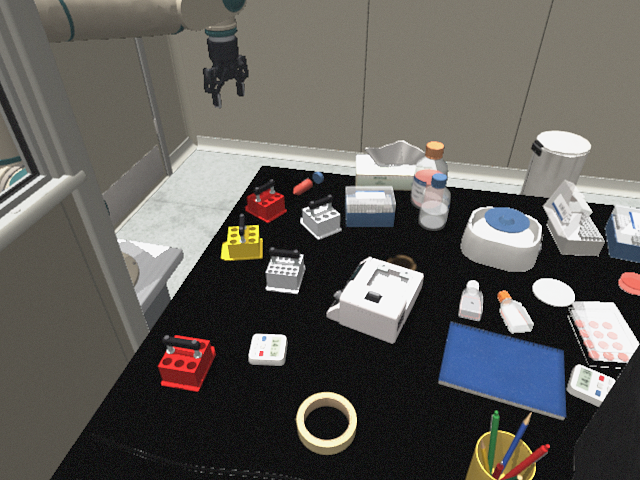

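Top view: the aluminium six-bore block is at about pixel (237,260). The twenty-bore one is at (328,274), and the heater at (347,183) has its tower to the right. I'll move the wrist over the wanted block.

Request:
{"fn": "send_rows", "kwargs": {"deltas": [-1,4.1,0,0,0,0,-1,4.1,0,0,0,0,-1,4.1,0,0,0,0,-1,4.1,0,0,0,0,-1,4.1,0,0,0,0,-1,4.1,0,0,0,0,-1,4.1,0,0,0,0,-1,3,0,0,0,0], "jaw": 0}}

```text
time_s: 1.5
ee_pos: [0.452, 0.3134, 0.2454]
eef_rot: [-2.549, -1.834, -0.003]
ft_force: [-0.8, 0.9, -0.1]
width: 0.085
```

```bash
cat > h.py <<'E'
from bench import *
import cv2,numpy as np
from scipy.spatial.transform import Rotation as Ro
def pose():
    o=get_obs();return o,Ro.from_rotvec(o["eef_rot"]).as_matrix(),np.array(o["ee_pos"])
def cam(name):
    c=camera_params(name)
    if name!="wrist":return c,np.array(c["R"]),np.array(c["t"])
    o,R,p=pose();T=np.array(c["T_tool_cam"])
    Rw=R@T[:3,:3];tw=R@T[:3,3]+p
    return c,Rw.T,-Rw.T@tw
def proj(C,X):
    c,R,t=C;q=np.asarray(X)@R.T+t
    return np.stack([c["fx"]*q[...,0]/q[...,2]+c["cx"],c["fy"]*q[...,1]/q[...,2]+c["cy"]],-1)
def back(C,uv,z):
    c,R,t=C;uv=np.atleast_2d(uv).astype(float)
    d=np.c_[(uv[:,0]-c["cx"])/c["fx"],(uv[:,1]-c["cy"])/c["fy"],np.ones(len(uv))]@R
    o=-R.T@t;return o+d*((z-o[2])/d[:,2])[:,None]
E
python3 - <<'E'
from h import *
o,R,p=pose();print(o["time_s"],p,R.round(3))
C=cam("wrist");im=grab_frame("wrist");cv2.imwrite("pics/w1.png",im[:,:,::-1])
np.savez("w1.npz",R=C[1],t=C[2])
for n in("block_wide","heater"):print(n,[(np.round(d["centre"],3).tolist(),round(d["confidence"],2)) for d in boxes_of("wrist",n)])
E
```

```text
1.5 [0.45203058 0.31342545 0.24543354] [[ 0.318  0.948  0.001]
 [ 0.948 -0.318  0.002]
 [ 0.002 -0.    -1.   ]]
block_wide [([0.309, 0.198, 0.047], 0.77), ([0.453, 0.331, 0.047], 0.6), ([0.311, 0.346, 0.05], 0.58)]
heater [([0.623, 0.131, 0.045], 0.88), ([0.544, 0.387, 0.073], 0.72)]
```

View pics/w1.png

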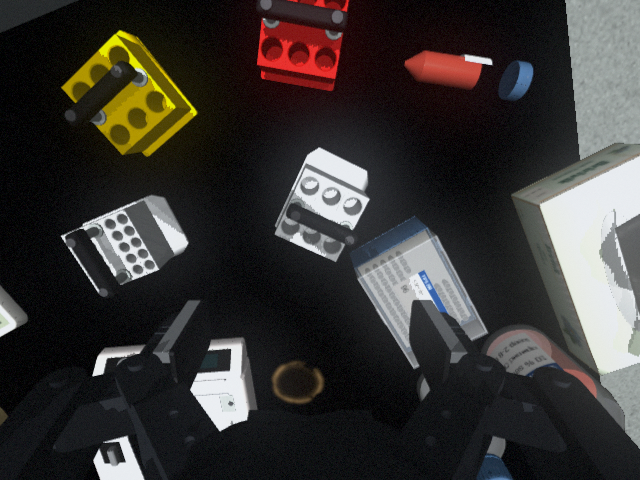

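The block sits at wrist pixel (322,210), with its tapered lip towards the top of the picture (340,157) and the bar running from (293,210) to (352,240). The heater is only partly visible at lower left. Next I'll fit the block pose from the silhouettes and move closer.

```bash
cat >> h.py <<'E'
def box(x0,x1,y0,y1,z0,z1):return np.array([[x,y,z] for x in(x0,x1) for y in(y0,y1) for z in(z0,z1)])/1e3
foot=np.array([[x,y,z] for z in(0,5) for x,y in((49,36),(49,-36),(-37,36),(-37,-36),(-49,28),(-49,-28))])/1e3
BLOCK=[foot,box(-29,43,-34,34,0,48),box(1,13,-34,34,68,84),box(2.5,11.5,-30.5,-21.5,48,70),box(2.5,11.5,21.5,30.5,48,70)]
def place(P,x,y,yaw,z=0):
    c,s=np.cos(yaw),np.sin(yaw);return P@np.array([[c,s,0],[-s,c,0],[0,0,1]])+[x,y,z]
def render(C,parts,q):
    m=np.zeros((480,640),np.uint8)
    for P in parts:cv2.fillConvexPoly(m,cv2.convexHull((proj(C,place(P,*q))*16).round().astype(np.int32)),1,cv2.LINE_8,4)
    return m>0
def fit(obs,parts,q0):
    from scipy.optimize import minimize
    f=lambda q:sum((render(C,parts,(*q[:2],q[2]*10))^m).sum()/m.sum() for C,m in obs)
    q0=np.array([q0[0],q0[1],q0[2]/10])
    for s in(.02,.006):
        r=minimize(f,q0,method="Nelder-Mead",options=dict(initial_simplex=np.vstack([q0]+[q0+s*e for e in np.eye(3)]),xatol=1e-4,fatol=1e-4));q0=r.x
    return np.array([*q0[:2],q0[2]*10]),r.fun
def near(name,target,xy):
    b=None
    for d in silhouettes(name,target):
        m=d["mask"];c=np.argwhere(m).mean(0)[::-1];e=np.linalg.norm(back(cam(name),c,.035)[0,:2]-xy)
        if b is None or e<b[0]:b=(e,m,d["confidence"])
    return b
E
python3 - <<'E'
from h import *
xy=np.array([.455,.32]);obs=[]
for n in("wrist","top","scene"):
    if n!="wrist":grab_frame(n)
    b=near(n,"block_wide",xy);print(n,b[0],b[2],b[1].sum())
    obs.append((cam(n),b[1]));np.save("m_"+n,b[1])
for o in obs:print(fit([o],BLOCK,(.455,.32,-.73)))
print(fit(obs,BLOCK,(.455,.32,-.73)))
q,_=fit(obs[:1],BLOCK,(.455,.32,-.73))
im=cv2.imread("pics/w1.png");C=obs[0][0]
for P in BLOCK[:3]:
    h=cv2.convexHull(proj(C,place(P,*q)).round().astype(np.int32));cv2.polylines(im,[h],True,(0,0,255),1)
cv2.imwrite("pics/w1f.png",cv2.resize(im[120:300,230:430],(800,720))[:600])
E
```

```text
wrist 0.007680814506607746 0.92 6959
top 0.008947101067196516 0.94 454
scene 0.015591889785769295 0.96 1238
(array([ 0.45673143,  0.32625607, -0.76436356]), np.float64(0.02155482109498491))
(array([ 0.45634497,  0.32550023, -0.75151963]), np.float64(2.3303964757709252))
(array([ 0.45915469,  0.32512849, -0.74799792]), np.float64(0.04765751211631664))
(array([ 0.45773239,  0.32648079, -0.73868749]), np.float64(2.397044103374263))
```

View pics/w1f.png

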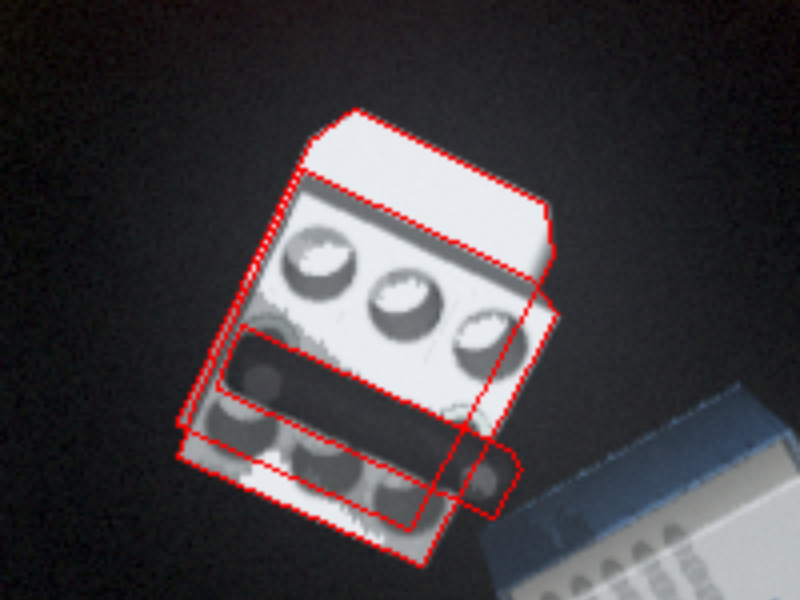

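The overlay matches the foot, body and bar closely. That gives block_wide at (0.4567, 0.3263) with yaw -43.8°. While the hand is still empty, I'll look at the heater from close by.

Request:
{"fn": "send_rows", "kwargs": {"deltas": [-2.8,3.2,0,0,0,0,-2.8,3.2,0,0,0,0,-2.8,3.2,0,0,0,0,-2.8,3.2,0,0,0,0,-2.8,3.2,0,0,0,0,-2.8,3.2,0,0,0,0,-2.8,3.2,0,0,0,0,0,0,0,0,0,0]}}

```text
time_s: 2.7
ee_pos: [0.6032, 0.0596, 0.2461]
eef_rot: [-2.529, -1.861, -0.008]
ft_force: [-0.5, 0.4, -0.4]
width: 0.0854
```

Run:
```python
from h import *
o,R,p=pose();print(o["time_s"],p)
C=cam("wrist");im=grab_frame("wrist");cv2.imwrite("pics/w2.png",im[:,:,::-1]);np.savez("w2.npz",R=C[1],t=C[2])
q=(.637,.055,-1.75)
CAS=[box(-72,108,-60,60,0,47),box(50,108,-60,60,0,80),np.array([[x,y,z] for x in(-72,108) for y,z in((-60,0),(-60,47),(-88,0),(-88,15))])/1e3]
b=near("wrist","heater",q[:2]);np.save("m_h",b[1]);print(b[0],b[2],b[1].sum())
q,f=fit([(C,b[1])],CAS,q);print(q,f)
u=im[:,:,::-1].copy()
top=np.array([[-50,37.5],[50,37.5],[50,-37.5],[-50,-37.5]])
for z,col in((47,(0,0,255)),(30,(255,0,0))):
    P=np.c_[top,np.full(4,z)]/1e3;cv2.polylines(u,[proj(C,place(P,*q)).round().astype(np.int32)],True,col,1)
for P in CAS:cv2.polylines(u,[cv2.convexHull(proj(C,place(P,*q)).round().astype(np.int32))],True,(0,200,0),1)
cv2.imwrite("pics/w2f.png",u);
```

```text
2.7 [0.6031789  0.05957239 0.24611514]
0.02419823384028609 0.68 27280
[ 0.65909823  0.09331569 -1.81647682] 0.03808651026392962
```

View pics/w2f.png

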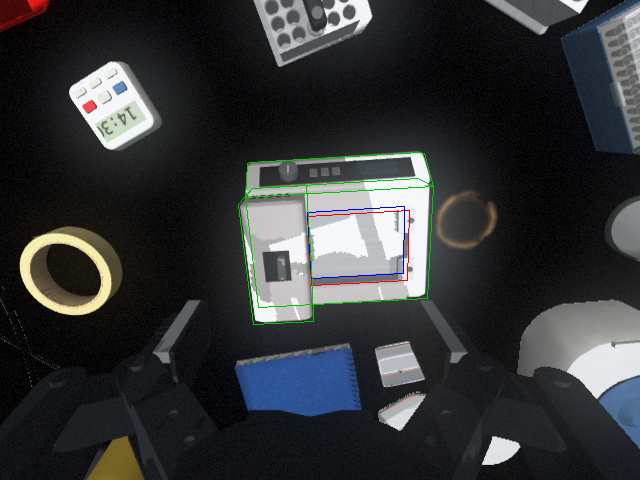

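The fit is roughly right, but the red well outline (308–410, 210–286) needs checking against the edges. I'll zoom in.

Run:
```python
import cv2
im=cv2.imread("pics/w2.png")[145:330,235:440]
im=cv2.convertScaleAbs(im,alpha=.9)
cv2.imwrite("pics/w2z.png",cv2.resize(im,None,fx=3.2,fy=3.2,interpolation=cv2.INTER_CUBIC))
```

```text
(no output)
```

View pics/w2z.png

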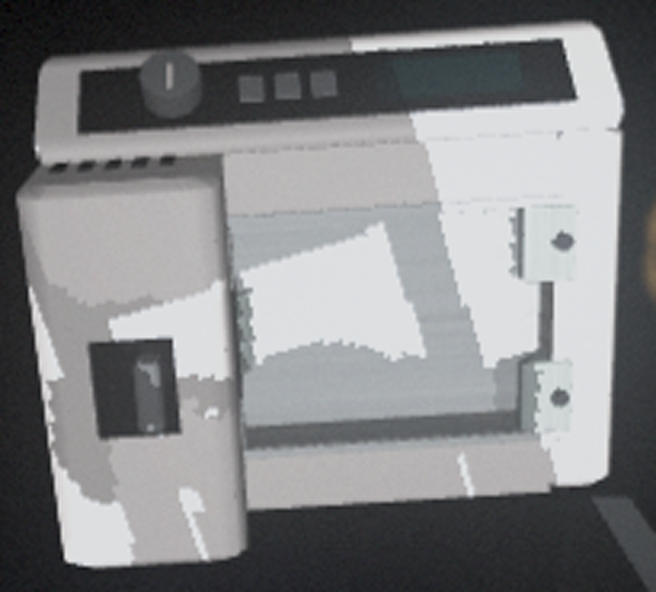

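```bash
cat > hf.py <<'E'
from h import *
from scipy.optimize import least_squares
def hfit(C,obs,q0):
    W=[(back(C,(u,v),z/1e3)[0,:2],ax,val,w) for u,v,z,ax,val,w in obs]
    def r(q):
        c,s=np.cos(q[2]),np.sin(q[2]);out=[]
        for p,ax,val,w in W:
            d=p-q[:2];l=(c*d[0]+s*d[1],-s*d[0]+c*d[1])[ax]*1e3;out.append((l-val)*w)
        return out
    s=least_squares(r,q0,x_scale=[.01,.01,.1]);return s.x,np.round(s.fun,1)
E
python3 - <<'E'
from hf import *
d=np.load("w2.npz");C=(camera_params("wrist"),d["R"],d["t"])
f=lambda zx,zy:(zx/3.2+235,zy/3.2+145)
obs=[(*f(228,215),47,1,-37.5,1),(*f(520,203),47,1,-37.5,1),(*f(250,442),47,1,37.5,1),(*f(535,432),47,1,37.5,1),
(*f(570,205),47,1,-37.5,1),(*f(570,432),47,1,37.5,1),(*f(550,282),47,1,-13.5,1),(*f(550,358),47,1,13.5,1),
(*f(552,320),47,0,-50,1),(*f(223,165),80,0,50,1),(*f(243,520),80,0,50,1),(*f(300,506),45,1,60,.3),(*f(540,494),45,1,60,.3),(*f(621,160),45,0,-72,.3),(*f(610,440),45,0,-72,.3)]
q,r=hfit(C,obs,(.659,.093,-1.8));print(q,np.degrees(q[2]),r)
# tip box distance to the fingers, box corner and bearing in block frame
d=np.load("w1.npz");C=(camera_params("wrist"),d["R"],d["t"])
for z in(.03,.072):
  for uv in((352,258),(380,365),(428,218)):
    p=back(C,uv,z)[0,:2]-[.4618,.3214];c,s=np.cos(-.764),np.sin(-.764);print(z,uv,np.round([c*p[0]+s*p[1],-s*p[0]+c*p[1]],3))
E
```

```text
[ 0.65727671  0.09323932 -1.83358506] -105.05668549619298 [-1.1 -1.2  0.4  0.7  0.1  1.2  0.5 -1.  -0.1  0.5 -0.6  0.9  0.6  0.8
  0.1]
0.03 (352, 258) [0.033 0.053]
0.03 (380, 365) [0.141 0.146]
0.03 (428, 218) [-0.04   0.104]
0.072 (352, 258) [0.02  0.041]
0.072 (380, 365) [0.115 0.123]
0.072 (428, 218) [-0.043  0.085]
```

Heater: (0.6573, 0.0932), yaw -105.1°, residuals within 1.2 mm. Next comes the pre-grasp move.

```bash
cat > plan.py <<'E'
from h import *
from scipy.spatial.transform import Slerp
def Rx(block_R): # tool axes for tool x=-block x, z=-block z
    return block_R@np.diag([-1,1,-1.])
def plan(p1,R1,n,ease=True):
    o,R0,p0=pose();S=Slerp([0,1],Ro.from_matrix([R0,R1]));out=[]
    f=np.linspace(0,1,n+1)
    for a,b in zip(f[:-1],f[1:]):
        Ra,Rb=S([a,b]).as_matrix();t=Ra.T@((b-a)*(p1-p0))*100
        out+=[*np.round(t,2),*np.round(Ro.from_matrix(Ra.T@Rb).as_rotvec(degrees=True),2)]
    print(n,"rows",[float(x) for x in out])
def yawR(deg):return Ro.from_euler("z",deg,degrees=True).as_matrix()
E
python3 -c "
from plan import *
plan(np.array([.4618,.3214,.16]),Rx(yawR(-43.8)),9)"
```

```text
9 rows [2.28, -2.33, 0.97, 0.03, -0.03, -7.04, 2.55, -2.04, 0.97, 0.03, -0.03, -7.04, 2.78, -1.71, 0.97, 0.03, -0.03, -7.04, 2.97, -1.36, 0.97, 0.03, -0.03, -7.04, 3.11, -0.98, 0.97, 0.03, -0.03, -7.04, 3.21, -0.59, 0.97, 0.03, -0.03, -7.04, 3.26, -0.19, 0.97, 0.03, -0.03, -7.04, 3.26, 0.21, 0.97, 0.03, -0.03, -7.04, 3.21, 0.61, 0.96, 0.03, -0.03, -7.04]
```

Request:
{"fn": "send_rows", "kwargs": {"deltas": [2.3,-2.3,1,0,0,-7,2.55,-2.05,1,0,0,-7,2.8,-1.7,1,0,0,-7,3,-1.35,1,0,0,-7,3.1,-1,1,0,0,-7,3.2,-0.6,1,0,0,-7,3.25,-0.2,1,0,0,-7,3.25,0.2,1,0,0,-7,3.2,0.6,0.7,0,0,-7,0,0,0,0,0,0], "jaw": 0.4}}

```text
time_s: 3.8
ee_pos: [0.4388, 0.343, 0.1607]
eef_rot: [1.078, 2.948, 0.019]
ft_force: [0.7, 0.6, -0.7]
width: 0.0513
```

```bash
python3 -c "
from plan import *
o,R,p=pose();print(o['time_s'],p,R.round(3),o['width'],o['joint_positions'])
C=cam('wrist');grab_frame('wrist');b=near('wrist','block_wide',[.457,.326]);print(b[0],b[1].sum())
print(fit([(C,b[1])],BLOCK,(.4567,.3263,-.764)))
plan(np.array([.4618,.3214,.073]),Rx(yawR(-43.8)),4)"
```

```text
3.8 [0.43882451 0.34299843 0.16067942] [[-0.764  0.645  0.007]
 [ 0.645  0.764  0.01 ]
 [ 0.001  0.012 -1.   ]] 0.05128444849651283 [ 0.59487831  0.17459053  1.43807516  0.00472426  1.51746255 -1.84605808]
0.007365442487348124 11947
(array([ 0.45884913,  0.32561789, -0.77324517]), np.float64(0.0322256633464468))
4 rows [-0.71, -0.06, 2.22, 0.19, -0.0, 0.81, -0.71, -0.04, 2.22, 0.19, -0.0, 0.81, -0.71, -0.03, 2.22, 0.19, -0.0, 0.81, -0.71, -0.01, 2.22, 0.19, -0.0, 0.81]
```

Request:
{"fn": "send_rows", "kwargs": {"deltas": [-1.6,0,0,0.4,0,1.8,-1.6,0,0,0.3,0,1.8,0,0,2.5,0,0,0,0,0,2.5,0,0,0,0,0,1.2,0,0,0,0,0,0,0,0,0]}}

```text
time_s: 4.5
ee_pos: [0.4739, 0.3119, 0.1016]
eef_rot: [1.212, 2.892, 0.006]
ft_force: [-0.3, 0.4, 0.7]
width: 0.0515
```

```bash
python3 -c "
from plan import *
o,R,p=pose();print(o['time_s'],p,R.round(3))
plan(np.array([.4626,.3211,.073]),Rx(yawR(-44)),2)"
```

```text
4.5 [0.47387115 0.31187357 0.10162734] [[-0.701  0.713  0.007]
 [ 0.713  0.701  0.002]
 [-0.004  0.006 -1.   ]]
2 rows [0.73, -0.09, 1.43, 0.17, 0.1, -0.73, 0.73, -0.07, 1.43, 0.17, 0.1, -0.73]
```

Request:
{"fn": "send_rows", "kwargs": {"deltas": [1.4,-0.15,0,0.3,0.2,-1.4,0,0,0,0,0,0]}}

```text
time_s: 4.7
ee_pos: [0.4637, 0.3206, 0.1031]
eef_rot: [1.18, 2.911, 0.002]
ft_force: [-0.4, -0.3, -0.5]
width: 0.0514
```

```bash
python3 -c "
from plan import *
o,R,p=pose();print(o['time_s'],p,R.round(3),o['joint_vel'].round(3))
C=cam('wrist');grab_frame('wrist');b=near('wrist','block_wide',[.457,.326]);print(b[0],b[1].sum())
print(fit([(C,b[1])],BLOCK,(.4567,.3263,-.764)))
o,R,p=pose();print(o['time_s'],p)
plan(np.array([.4624,.3211,.073]),Rx(yawR(-44)),2)"
```

```text
4.7 [0.46369369 0.32059884 0.10314056] [[-0.718  0.696  0.001]
 [ 0.696  0.718  0.001]
 [-0.     0.002 -1.   ]] [-0.035 -0.001 -0.025 -0.018 -0.001  0.002]
0.006000973026523686 18216
(array([ 0.45862588,  0.325732  , -0.77200061]), np.float64(0.02816205533596838))
4.8 [0.46450052 0.32026048 0.10353178]
2 rows [0.11, -0.05, 1.53, 0.08, 0.03, -0.09, 0.11, -0.05, 1.53, 0.08, 0.03, -0.09]
```

Request:
{"fn": "send_rows", "kwargs": {"deltas": [0.1,0,1.5,0,0,0,0,0,1.3,0,0,0,0,0,0.2,0,0,0,0,0,0,0,0,0]}}

```text
time_s: 5.2
ee_pos: [0.4639, 0.3215, 0.0717]
eef_rot: [1.18, 2.908, 0.005]
ft_force: [0.4, 0.5, 0.6]
width: 0.0513
```

Request:
{"fn": "send_rows", "kwargs": {"deltas": [0,0,0,0,0,0,0,0,0,0,0,0,0,0,0,0,0,0,0,0,0,0,0,0,0,0,0,0,0,0], "jaw": 1, "grip_force": 100}}

```text
time_s: 5.7
ee_pos: [0.4637, 0.3218, 0.0717]
eef_rot: [1.18, 2.909, 0.005]
ft_force: [0.7, 1.2, -1.2]
width: 0.0101
```

Request:
{"fn": "send_rows", "kwargs": {"deltas": [0,0,-0.5,0,0,0,0,0,-3,0,0,0,0,0,-4,0,0,0,0,0,-4,0,0,0,0,0,0,0,0,0]}}

```text
time_s: 6.2
ee_pos: [0.4607, 0.3194, 0.185]
eef_rot: [-1.179, -2.906, 0.013]
ft_force: [0.7, 0.3, -5.7]
width: 0.0103
```

```bash
python3 -c "
from plan import *
o,R,p=pose();print(o['time_s'],p,R.round(3),o['ft_force'],o['moment'],o['width'])
im=grab_frame('wrist');cv2.imwrite('pics/w3.png',im[:,:,::-1])"
```

```text
6.2 [0.46070718 0.31938795 0.18498063] [[-0.717  0.697 -0.008]
 [ 0.697  0.717 -0.006]
 [ 0.002 -0.01  -1.   ]] [ 0.68952846  0.31738947 -5.74515224] [ 0.12437772 -0.08442384 -0.00922492] 0.010273423947621499
```

View pics/w3.png

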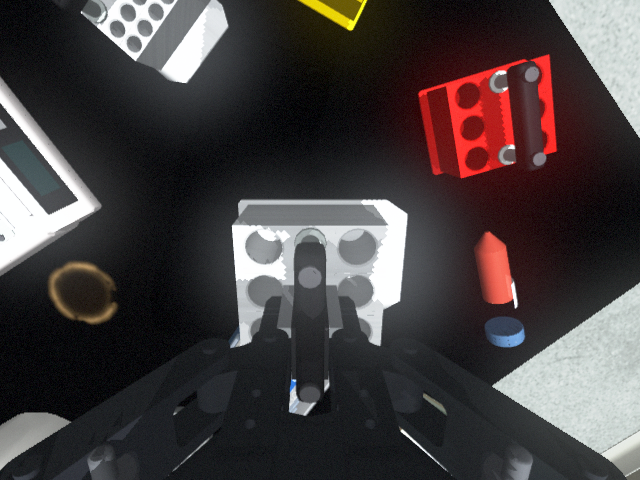

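The block is held securely: the force reads 5.7 N of weight, and the bar at (310,310) lies square between the pads. The lip points image-right, at (400,255). Now I'll refine the in-hand pose from its corners.

Run:
```python
from plan import *
from scipy.optimize import least_squares
c=camera_params("wrist");T=np.array(c["T_tool_cam"]);C=(c,T[:3,:3].T,-T[:3,:3].T@T[:3,3])
P=np.array([[-49,-28,5],[-37,-36,5],[-49,28,5],[-37,36,5],[43,-34,48],[-29,-34,48],[49,-36,5]])/1e3
uv=np.array([[407,214],[388,200],[399,300],[385,307],[233,225],[378,225],[240,200]])
H=np.array([.007,0,.076])
def tool(q):return ((P-H)@np.diag([-1,1,-1])) @ Ro.from_rotvec(q[3:]).as_matrix().T+q[:3]
f=lambda q:np.r_[(proj(C,tool(q))-uv).ravel(), (q-[0,-.0008,-.0043,0,0,0])*[1e3,500,1e3,100,30,60]]
s=least_squares(f,np.zeros(6)+[0,-.0008,-.0043,0,0,0],loss="soft_l1");print((s.x[:3]*1e3).round(1),np.degrees(s.x[3:]).round(2));print((proj(C,tool(s.x))-uv).round(1))
```

```text
[-1.5 -0.5 -2.8] [ 0.26  1.17 -0.3 ]
[[ 0.4 -0.3]
 [-0.4  0.3]
 [ 1.2 -0.8]
 [-4.6  3.3]
 [-0.1 -0.3]
 [10.  -0.3]
 [-0.6  0.5]]
```

```bash
cat >> plan.py <<'E'
HE=np.array([.6573,.0932,.030]);HY=-105.05
HT=np.array([-.0005,-.0006,-.0038])
def target(th,tx,tz,ty=0.,dyaw=0.):
    "tool pose that puts the lip tip at well (tx,ty,tz) mm with the +x end raised th deg"
    W=yawR(HY);Rb=W@yawR(dyaw)@Ro.from_euler("y",-th,degrees=True).as_matrix()
    Rt=Rx(Rb);tip=HE+W@(np.array([tx,ty,tz])/1e3)
    return tip+Rb@(np.array([56,0,76])/1e3)-Rt@HT,Rt
def where():
    "tip position in the well (mm), tilt, yaw error, roll as measured now"
    o,R,p=pose();Rb=R@np.diag([-1,1,-1.]);tip=p+R@HT-Rb@(np.array([56,0,76])/1e3)
    W=yawR(HY);l=W.T@(tip-HE)*1e3;e=Ro.from_matrix(W.T@Rb).as_euler("ZYX",degrees=True)
    print("t",round(float(o["time_s"]),2),"tip",l.round(1),"tilt",round(-e[1],2),"yaw",round(e[0],2),"roll",round(e[2],2),"F_well",(W.T@o["ft_force"]).round(1),"w",round(float(o["width"]),4))
E
python3 -c "
from plan import *
where();p,R=target(30,-21,76);print(p,R.round(2));plan(p,R,10)"
```

```text
t 6.25 tip [-192.1 -299.    79.1] tilt -0.18 yaw 60.87 roll -0.86 F_well [-0.3  0.2 -7.2] w 0.0106
[0.66022562 0.10176987 0.19627703] [[ 0.22  0.97 -0.13]
 [ 0.84 -0.26 -0.48]
 [-0.5   0.   -0.87]]
10 rows [-2.95, -0.16, -0.16, 1.51, -2.68, 5.96, -2.96, 0.15, -0.02, 1.51, -2.68, 5.96, -2.92, 0.45, 0.11, 1.51, -2.68, 5.96, -2.85, 0.76, 0.23, 1.51, -2.68, 5.96, -2.74, 1.06, 0.34, 1.51, -2.68, 5.96, -2.6, 1.35, 0.43, 1.51, -2.68, 5.96, -2.42, 1.62, 0.51, 1.51, -2.68, 5.96, -2.22, 1.88, 0.57, 1.51, -2.68, 5.96, -1.98, 2.11, 0.62, 1.51, -2.68, 5.96, -1.72, 2.32, 0.65, 1.51, -2.68, 5.96]
```

Request:
{"fn": "send_rows", "kwargs": {"deltas": [-2.95,-0.15,-0.3,1.5,-2.7,6,-2.95,0.15,-0.1,1.5,-2.7,6,-2.9,0.45,0.1,1.5,-2.7,6,-2.85,0.75,0.25,1.5,-2.7,6,-2.75,1.05,0.35,1.5,-2.7,6,-2.6,1.35,0.45,1.5,-2.7,6,-2.4,1.6,0.5,1.5,-2.7,6,-2.2,1.9,0.55,1.5,-2.7,6,-1.5,1.5,0.4,1,-2,4,0,0,0,0,0,0,0,0,0,0,0,0]}}

```text
time_s: 7.35
ee_pos: [0.627, 0.1171, 0.1596]
eef_rot: [2.121, 1.838, -0.612]
ft_force: [0.4, -0.2, -5.9]
width: 0.0104
```

```bash
python3 -c "
from plan import *
where();p,R=target(30,-21,66);plan(p,R,3);o=get_obs();print(o['joint_positions'].round(2),o['joint_vel'].round(3))"
```

```text
t 7.35 tip [-28.4 -43.9  39.9] tilt 28.63 yaw 8.07 roll -4.65 F_well [ 0.1  0.4 -5.9] w 0.0104
3 rows [-0.75, 1.11, -0.69, -0.23, -0.36, 2.36, -0.71, 1.14, -0.68, -0.23, -0.36, 2.36, -0.67, 1.17, -0.67, -0.23, -0.36, 2.36]
[ 0.3   0.63  0.93 -0.43  1.85 -1.2 ] [-0.016  0.039  0.013 -0.005 -0.013  0.007]
```

Request:
{"fn": "send_rows", "kwargs": {"deltas": [-0.75,1.1,-0.75,-0.2,-0.35,2.4,-0.7,1.15,-0.75,-0.2,-0.35,2.4,-0.65,1.15,-0.7,-0.2,-0.35,2.4,0,0,0,0,0,0,0,0,0,0,0,0]}}

```text
time_s: 7.85
ee_pos: [0.6567, 0.106, 0.1784]
eef_rot: [2.191, 1.695, -0.602]
ft_force: [-0.3, 0.4, -6.0]
width: 0.0102
```

```bash
python3 -c "
from plan import *
where();p,R=target(30,-21,50);plan(p,R,2)"
```

```text
t 7.85 tip [-24.   -5.9  58.2] tilt 30.07 yaw 0.77 roll -0.99 F_well [-0.3 -0.3 -6. ] w 0.0102
2 rows [0.07, 0.23, 0.43, -0.3, 0.04, 0.33, 0.07, 0.23, 0.43, -0.3, 0.04, 0.33]
```

Request:
{"fn": "send_rows", "kwargs": {"deltas": [0.1,0.3,0.3,-0.4,0,0.4,0.1,0.2,0.3,-0.4,0,0.4,0,0,0,0,0,0]}}

```text
time_s: 8.15
ee_pos: [0.6597, 0.1047, 0.1693]
eef_rot: [2.189, 1.683, -0.588]
ft_force: [-0.4, 0.6, -6.8]
width: 0.0102
```

```bash
python3 -c "
from plan import *
where();p,R=target(30,-21,30);plan(p,R,2)
C=cam('wrist');im=grab_frame('wrist');cv2.imwrite('pics/w4.png',im[:,:,::-1]);np.savez('w4.npz',R=C[1],t=C[2])
C=cam('scene');im2=grab_frame('scene')[:,:,::-1][220:370,300:450];cv2.imwrite('pics/s4.png',cv2.resize(im2,None,fx=3.2,fy=3.2,interpolation=2))
a=cv2.imread('pics/w4.png');b=cv2.imread('pics/s4.png')[:480,:480]
c=np.hstack([a,b]);cv2.imwrite('pics/c4.png',c[:, :][:, 180:180+800])
"
```

```text
t 8.15 tip [-23.5  -1.3  49. ] tilt 30.1 yaw 0.16 roll 0.05 F_well [-0.5 -0.6 -6.8] w 0.0102
2 rows [0.36, 0.06, 0.89, 0.07, 0.05, 0.07, 0.36, 0.06, 0.89, 0.07, 0.05, 0.07]
```

View pics/c4.png

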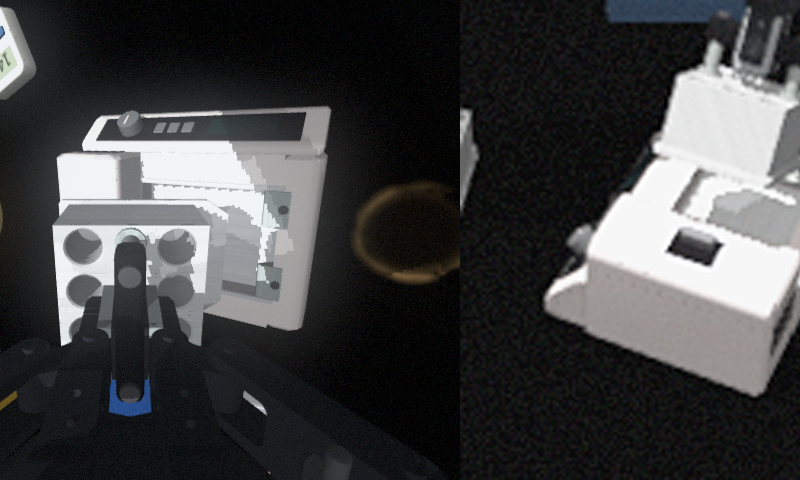

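This view shows both hooks (about (283,210) and (275,285) in the composite), the well and the lip. I'll overlay the predicted hooks, well and lip to check alignment.

Run:
```python
from plan import *
d=np.load("w4.npz");C=(camera_params("wrist"),d["R"],d["t"]);k=3.6;o0=np.array([300,140])
im=cv2.imread("pics/w4.png")[140:306,300:520];im=cv2.resize(im,None,fx=k,fy=k,interpolation=cv2.INTER_CUBIC)
W=yawR(HY)
def line(P,col):
    uv=((proj(C,HE+(np.array(P)/1e3)@W.T)-o0+.5)*k).round().astype(np.int32);cv2.polylines(im,[uv],False,col,1)
for s in(-1,1):
    line([[-40,s*13.5,17],[-50,s*13.5,17],[-50,s*37.5,17],[-40,s*37.5,17],[-40,s*13.5,17]],(0,0,255))
    line([[-50,s*37.5,17],[50,s*37.5,17]],(0,255,0))
line([[-50,-13.5,17],[-50,13.5,17]],(0,255,0));line([[-50,-37.5,0],[-50,37.5,0],[50,37.5,0]],(255,0,0))
line([[-72,-60,17],[-72,60,17],[50,60,17]],(0,200,200))
o,R,p=pose()
F=np.array([[49,-36,5],[-37,-36,5],[-49,-28,5],[-49,28,5],[-37,36,5]])/1e3-[.007,0,.076]
uv=((proj(C,p+(F@np.diag([-1,1,-1])+HT)@R.T)-o0+.5)*k).round().astype(np.int32);cv2.polylines(im,[uv],False,(255,0,255),1)
cv2.imwrite("pics/w4z.png",im)
```

```text
(no output)
```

View pics/w4z.png

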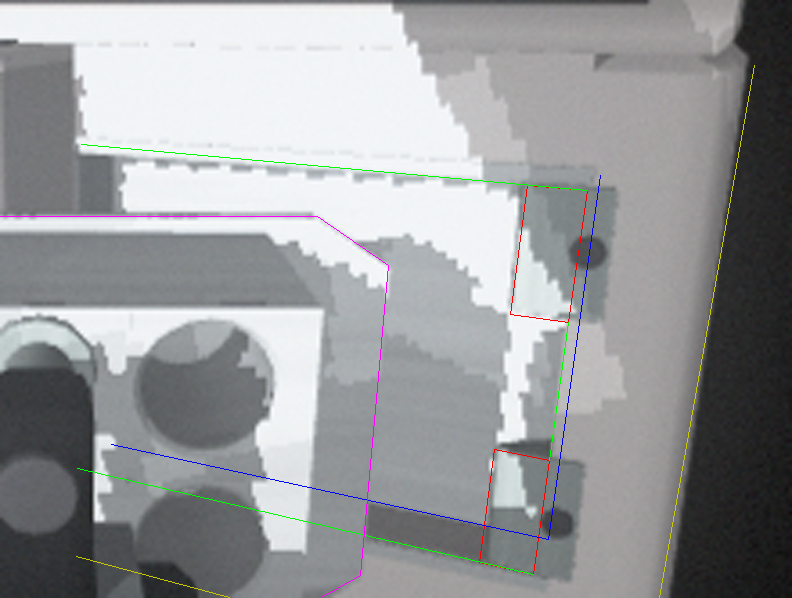

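The overlay agrees with the hooks, the well rim and the lip to about 1 mm. I'll go down to the start of the slide-in line.

Request:
{"fn": "send_rows", "kwargs": {"deltas": [0.35,0.1,0.9,0,0,0,0.3,0.1,0.9,0,0,0,0.1,0,0.3,0,0,0,0,0,0,0,0,0]}}

```text
time_s: 8.65
ee_pos: [0.6606, 0.0998, 0.1457]
eef_rot: [2.189, 1.684, -0.588]
ft_force: [-0.6, 0.5, -6.3]
width: 0.0101
```

```bash
python3 -c "
from plan import *
where();p,R=target(30,-22,16);plan(p,R,2)"
```

```text
t 8.65 tip [-19.1   0.9  25.4] tilt 30.08 yaw 0.17 roll 0.03 F_well [-0.3 -0.7 -6.3] w 0.0101
2 rows [0.36, -0.04, 0.34, 0.06, 0.04, 0.07, 0.36, -0.04, 0.34, 0.06, 0.04, 0.07]
```

Request:
{"fn": "send_rows", "kwargs": {"deltas": [0.35,-0.05,0.35,0,0,0,0.3,-0.05,0.3,0,0,0,0,0,0,0,0,0]}}

```text
time_s: 8.95
ee_pos: [0.6602, 0.1025, 0.136]
eef_rot: [2.189, 1.684, -0.588]
ft_force: [0.5, 0.3, -6.9]
width: 0.0101
```

```bash
python3 -c "
from plan import *
where();p,R=target(30,-38,6.5);plan(p,R,3)"
```

```text
t 8.95 tip [-21.6  -0.2  15.7] tilt 30.08 yaw 0.16 roll 0.02 F_well [-0.5  0.4 -6.9] w 0.0101
3 rows [0.62, 0.01, -0.01, 0.04, 0.03, 0.05, 0.62, 0.01, -0.0, 0.04, 0.03, 0.05, 0.62, 0.01, -0.0, 0.04, 0.03, 0.05]
```

Request:
{"fn": "send_rows", "kwargs": {"deltas": [0.6,0,0,0,0,0,0.6,0,0,0,0,0,0.55,0,0,0,0,0,0,0,0,0,0,0]}}

```text
time_s: 9.35
ee_pos: [0.6646, 0.119, 0.1269]
eef_rot: [2.189, 1.684, -0.586]
ft_force: [0.8, -0.1, -6.4]
width: 0.0104
```

```bash
python3 -c "
from plan import *
where();p,R=target(30,-45.5,2);plan(p,R,2)"
```

```text
t 9.35 tip [-38.7  -0.1   6.6] tilt 30.04 yaw 0.17 roll 0.08 F_well [-0.1  0.8 -6.4] w 0.0104
2 rows [0.41, 0.01, 0.03, 0.08, 0.02, 0.07, 0.41, 0.01, 0.03, 0.08, 0.02, 0.07]
```

Request:
{"fn": "send_rows", "kwargs": {"deltas": [0.25,0,0,0,0,0,0.25,0,0,0,0,0,0.2,0,0,0,0,0,0,0,0,0,0,0]}}

```text
time_s: 9.75
ee_pos: [0.6664, 0.1252, 0.123]
eef_rot: [2.188, 1.683, -0.587]
ft_force: [0.1, 0.2, -6.8]
width: 0.0101
```

```bash
python3 -c "
from plan import *
where();C=cam('wrist');im=grab_frame('wrist')[:,:,::-1][140:340,300:520];cv2.imwrite('pics/w5z.png',cv2.resize(im,None,fx=2.8,fy=2.8,interpolation=2))"
```

```text
t 9.75 tip [-45.1  -0.1   2.7] tilt 30.08 yaw 0.17 roll 0.08 F_well [-0.2  0.1 -6.8] w 0.0101
```

View pics/w5z.png

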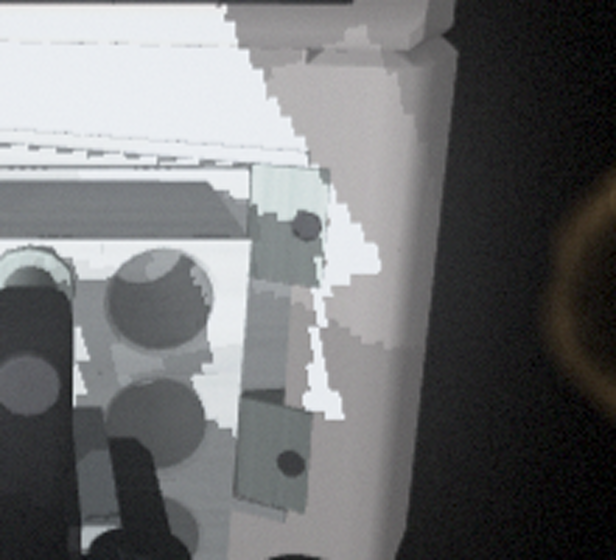

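The lip is under both hooks (hooks at (290,225) and (270,455) cover it, and it shows between them at (265,340)), with no contact force. Now the swing down starts.

```bash
python3 -c "
from plan import *
for th,n in((24,3),(18,6)):
    s=np.sin(np.radians(th));p,R=target(th,-48.8+5*s,1.2);plan(p,R,n)"
```

```text
3 rows [-0.17, 0.0, 0.23, 0.05, 2.03, 0.05, -0.18, 0.0, 0.22, 0.05, 2.03, 0.05, -0.18, 0.0, 0.21, 0.05, 2.03, 0.05]
6 rows [-0.19, 0.0, 0.22, 0.03, 2.01, 0.03, -0.19, 0.0, 0.22, 0.03, 2.01, 0.03, -0.2, 0.0, 0.21, 0.03, 2.01, 0.03, -0.21, 0.0, 0.2, 0.03, 2.01, 0.03, -0.22, 0.0, 0.2, 0.03, 2.01, 0.03, -0.22, 0.0, 0.19, 0.03, 2.01, 0.03]
```

Request:
{"fn": "send_rows", "kwargs": {"deltas": [-0.17,0,0.22,0,2,0,-0.18,0,0.22,0,2,0,-0.18,0,0.21,0,2,0,0,0,0,0,0,0]}}

```text
time_s: 10.2
ee_pos: [0.6644, 0.1165, 0.1203]
eef_rot: [2.261, 1.737, -0.47]
ft_force: [0.0, -0.3, -6.9]
width: 0.0103
```

```bash
python3 -c "
from plan import *
where()
th=16;s=np.sin(np.radians(th));p,R=target(th,-48.8+5*s,1.2);plan(p,R,4)"
```

```text
t 10.2 tip [-46.3   0.4   1.9] tilt 23.61 yaw 0.08 roll 0.16 F_well [ 0.3  0.1 -6.9] w 0.0103
4 rows [-0.19, -0.01, 0.21, 0.05, 1.9, 0.02, -0.2, -0.01, 0.2, 0.05, 1.9, 0.02, -0.21, -0.01, 0.19, 0.05, 1.9, 0.02, -0.21, -0.01, 0.19, 0.05, 1.9, 0.02]
```

Request:
{"fn": "send_rows", "kwargs": {"deltas": [-0.19,-0.01,0.21,0,1.9,0,-0.2,-0.01,0.2,0,1.9,0,-0.21,-0.01,0.19,0,1.9,0,-0.2,-0.01,0.18,0,1.8,0,0,0,0,0,0,0]}}

```text
time_s: 10.7
ee_pos: [0.661, 0.1051, 0.1159]
eef_rot: [2.346, 1.8, -0.317]
ft_force: [0.3, -1.4, -7.0]
width: 0.0103
```

```bash
python3 -c "
from plan import *
where()
th=10;s=np.sin(np.radians(th));p,R=target(th,-49+5*s,1);plan(p,R,4)"
```

```text
t 10.7 tip [-46.6   0.1   1.5] tilt 15.51 yaw 0.02 roll 0.2 F_well [ 1.3  0.7 -7. ] w 0.0103
4 rows [-0.13, 0.0, 0.14, 0.05, 1.38, 0.01, -0.13, 0.0, 0.14, 0.05, 1.38, 0.01, -0.13, 0.0, 0.14, 0.05, 1.38, 0.01, -0.14, 0.0, 0.13, 0.05, 1.38, 0.01]
```

Request:
{"fn": "send_rows", "kwargs": {"deltas": [-0.11,0,0.14,0,1.4,0,-0.12,0,0.14,0,1.4,0,-0.12,0,0.14,0,1.4,0,-0.12,0,0.13,0,1.3,0,0,0,0,0,0,0]}}

```text
time_s: 11.2
ee_pos: [0.6591, 0.0985, 0.1113]
eef_rot: [2.404, 1.845, -0.2]
ft_force: [-0.3, -0.3, -6.0]
width: 0.0105
```

```bash
python3 -c "
from plan import *
where()
for th in(7,5):s=np.sin(np.radians(th));p,R=target(th,-49.2+5*s,.7);plan(p,R,2)"
```

```text
t 11.2 tip [-48.3   0.    0.9] tilt 9.63 yaw 0.04 roll 0.18 F_well [ 0.4 -0.2 -6. ] w 0.0105
2 rows [-0.15, 0.01, 0.14, 0.09, 1.32, 0.02, -0.15, 0.01, 0.13, 0.09, 1.32, 0.02]
2 rows [-0.26, 0.01, 0.24, 0.09, 2.32, 0.02, -0.27, 0.01, 0.23, 0.09, 2.32, 0.02]
```

Request:
{"fn": "send_rows", "kwargs": {"deltas": [-0.13,0,0.14,0,1.3,0,-0.13,0,0.14,0,1.3,0,-0.11,0,0.1,0,1,0,0,0,0,0,0,0]}}

```text
time_s: 11.6
ee_pos: [0.6582, 0.0952, 0.1091]
eef_rot: [2.439, 1.874, -0.116]
ft_force: [-0.1, 1.9, -7.4]
width: 0.0103
```

```bash
python3 -c "
from plan import *
where()
for th in(3,0):s=np.sin(np.radians(th));p,R=target(th,-49.2+5*s,.3);plan(p,R,3)"
```

```text
t 11.6 tip [-50.3  -0.    1.8] tilt 5.65 yaw 0.12 roll 0.25 F_well [-1.8 -0.6 -7.4] w 0.0103
3 rows [-0.15, 0.01, 0.14, 0.09, 0.88, 0.04, -0.15, 0.01, 0.14, 0.09, 0.88, 0.04, -0.15, 0.01, 0.14, 0.09, 0.88, 0.04]
3 rows [-0.26, 0.01, 0.25, 0.08, 1.88, 0.04, -0.27, 0.01, 0.24, 0.08, 1.88, 0.04, -0.27, 0.01, 0.23, 0.08, 1.88, 0.04]
```

Request:
{"fn": "send_rows", "kwargs": {"deltas": [-0.16,0,0.15,0,0.9,0,-0.15,0,0.15,0,0.9,0,-0.12,0,0.14,0,0.9,0,0,0,0,0,0,0]}}

```text
time_s: 12.0
ee_pos: [0.6575, 0.0921, 0.107]
eef_rot: [2.462, 1.897, -0.049]
ft_force: [-0.7, 3.1, -4.1]
width: 0.0101
```

```bash
python3 -c "
from plan import *
where()
p,R=target(0,-49,0);plan(p,R,3)"
```

```text
t 12.0 tip [-51.2   0.2   2.4] tilt 2.61 yaw 0.27 roll 0.41 F_well [-2.8 -1.5 -4.1] w 0.0101
3 rows [-0.18, 0.0, 0.17, 0.14, 0.87, 0.09, -0.18, 0.0, 0.17, 0.14, 0.87, 0.09, -0.18, 0.0, 0.16, 0.14, 0.87, 0.09]
```

Request:
{"fn": "send_rows", "kwargs": {"deltas": [-0.15,0,0.2,0,0.9,0,-0.12,0,0.2,0,0.9,0,0,0,0.2,0,0,0]}}

```text
time_s: 12.3
ee_pos: [0.657, 0.0874, 0.1016]
eef_rot: [2.478, 1.907, -0.009]
ft_force: [-8.0, -0.1, 9.2]
width: 0.0102
```

```bash
python3 -c "
from plan import *
where()
p,R=target(0,-49,0);plan(p,R,3)"
```

```text
t 12.3 tip [-48.8   1.   -1.3] tilt 0.76 yaw 0.2 roll 0.47 F_well [ 2.2 -7.7  9.2] w 0.0102
3 rows [-0.03, -0.02, -0.02, 0.16, 0.25, 0.07, -0.03, -0.02, -0.02, 0.16, 0.25, 0.07, -0.03, -0.02, -0.02, 0.16, 0.25, 0.07]
```

Request:
{"fn": "send_rows", "kwargs": {"deltas": [0,-0.08,0.05,0,0.4,0,0,0,0.1,0,0.3,0,0,0,0,0,0,0]}}

```text
time_s: 12.6
ee_pos: [0.6569, 0.0873, 0.1016]
eef_rot: [2.485, 1.91, 0.012]
ft_force: [-0.6, 1.2, -1.6]
width: 0.0101
```

```bash
python3 -c "
from plan import *
where();grab=grab_frame
a=grab('wrist')[:,:,::-1];b=grab('scene')[:,:,::-1][210:360,320:440]
cv2.imwrite('pics/c6.png',np.hstack([a[100:420,170:490],cv2.resize(b,(256,320),interpolation=2)]))"
```

```text
t 12.6 tip [-49.8   1.1  -0.5] tilt -0.1 yaw 0.15 roll 0.59 F_well [-1.  -0.9 -1.6] w 0.0101
```

View pics/c6.png

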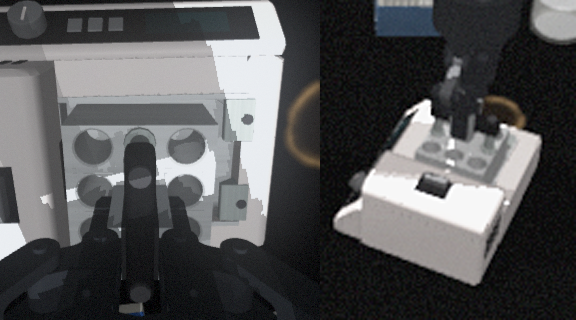

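The block looks seated, and the TCP height of 0.1016 matches the expected 0.102. I'll give one firm press with the tower end down, then a gentle lift test against the catch.

Request:
{"fn": "send_rows", "kwargs": {"deltas": [0,0,0.4,0,0,0,0,0,0.4,0,0,0]}}

```text
time_s: 12.9
ee_pos: [0.6571, 0.0874, 0.1016]
eef_rot: [2.483, 1.91, 0.013]
ft_force: [-15.9, -1.2, 21.0]
width: 0.0101
```

```bash
python3 -c "
from plan import *
where()"
```

```text
t 12.9 tip [-49.9   1.4  -0.5] tilt -0.07 yaw 0.18 roll 0.72 F_well [  5.3 -15.   21. ] w 0.0101
```

Request:
{"fn": "send_rows", "kwargs": {"deltas": [0,0,0,0,0,0,0,0,-0.15,0,0,0,0,0,-0.15,0,0,0]}}

```text
time_s: 13.2
ee_pos: [0.6557, 0.0871, 0.1022]
eef_rot: [2.485, 1.91, 0.007]
ft_force: [0.4, 0.7, -6.9]
width: 0.0102
```

```bash
python3 -c "
from plan import *
where()"
```

```text
t 13.2 tip [-49.2  -0.1  -0.1] tilt 0.05 yaw 0.17 roll 0.5 F_well [-0.8  0.2 -6.9] w 0.0102
```

The block rests hard on the floor under about 28 N. The catch allows 1.8 mm of play, so I'll lift a little further to see whether it holds.

Request:
{"fn": "send_rows", "kwargs": {"deltas": [0,0,-0.12,0,0,0,0,0,-0.12,0,0,0,0,0,-0.12,0,0,0]}}

```text
time_s: 13.5
ee_pos: [0.6551, 0.0871, 0.1028]
eef_rot: [2.486, 1.911, 0.003]
ft_force: [0.7, -0.2, -7.9]
width: 0.0103
```

```bash
python3 -c "
from plan import *
where()"
```

```text
t 13.5 tip [-48.8  -0.9   0.5] tilt 0.11 yaw 0.15 roll 0.31 F_well [-0.   0.8 -7.9] w 0.0103
```

Request:
{"fn": "send_rows", "kwargs": {"deltas": [0,0.05,-0.25,0,0,0,0,0,-0.25,0,0,0]}}

```text
time_s: 13.7
ee_pos: [0.6545, 0.0869, 0.104]
eef_rot: [2.488, 1.913, -0.003]
ft_force: [6.9, 1.3, -23.9]
width: 0.0105
```

```bash
python3 -c "
from plan import *
where()"
```

```text
t 13.7 tip [-48.5  -1.7   1.7] tilt 0.18 yaw 0.16 roll 0.06 F_well [ -3.    6.3 -23.9] w 0.0105
```

At about 2 mm of lift the block is held with 17 N above its weight, so the catch is shut over the ledge. Now I'll set it back down firmly and release.

Request:
{"fn": "send_rows", "kwargs": {"deltas": [0,0.05,0.15,0,0,0,0,0.05,0.2,0,0,0,0,0,0.3,0,0,0,0,0,0.3,0,0,0,0,0,0,0,0,0]}}

```text
time_s: 14.2
ee_pos: [0.6567, 0.0872, 0.1026]
eef_rot: [2.486, 1.912, 0.004]
ft_force: [-0.7, -0.4, -7.4]
width: 0.0103
```

```bash
python3 -c "
from plan import *
where()"
```

```text
t 14.2 tip [-49.4   0.6   0.3] tilt 0.08 yaw 0.17 roll 0.35 F_well [ 0.6 -0.6 -7.4] w 0.0103
```

Request:
{"fn": "send_rows", "kwargs": {"deltas": [0,-0.03,0.25,0,0,0,0,0,0.35,0,0,0,0,0,0.35,0,0,0]}}

```text
time_s: 14.5
ee_pos: [0.6571, 0.0875, 0.1017]
eef_rot: [2.483, 1.911, 0.01]
ft_force: [-12.2, -0.9, 13.7]
width: 0.0103
```

Request:
{"fn": "send_rows", "kwargs": {"deltas": [0,0,0,0,0,0,0,0,0,0,0,0,0,0,0,0,0,0,0,0,0,0,0,0], "jaw": 0.35}}

```text
time_s: 14.9
ee_pos: [0.6594, 0.0871, 0.1055]
eef_rot: [2.48, 1.907, 0.021]
ft_force: [-0.1, -0.5, -0.4]
width: 0.0552
```

```bash
python3 -c "
from plan import *
where()"
```

```text
t 14.9 tip [-50.4   4.2   3.4] tilt -0.13 yaw 0.17 roll 1.07 F_well [ 0.5  0.  -0.4] w 0.0552
```

Released with no residual force. I'll retreat upward and check.

Request:
{"fn": "send_rows", "kwargs": {"deltas": [0,-0.1,-1,0,0,0,0,0,-3,0,0,0,0,0,-4,0,0,0,0,0,-4,0,0,0,0,0,-3,0,0,0,0,0,0,0,0,0]}}

```text
time_s: 15.5
ee_pos: [0.6548, 0.0877, 0.2627]
eef_rot: [2.48, 1.907, 0.019]
ft_force: [-0.3, 0.5, 0.4]
width: 0.0553
```

Run:
```python
from plan import *
o,R,p=pose();print(o["time_s"],p,o["ft_force"])
C=cam("wrist");im=grab_frame("wrist")[:,:,::-1].copy()
b=near("wrist","block_wide",HE[:2])
if b:print(b[0],b[2],b[1].sum())
q=(*HE[:2],np.radians(HY),.03)
for P in BLOCK[1:3]:cv2.polylines(im,[cv2.convexHull(proj(C,place(P,*q)).round().astype(np.int32))],True,(0,0,255),1)
cv2.imwrite("pics/w7.png",cv2.resize(im[120:360,200:520],None,fx=2.4,fy=2.4,interpolation=2))
```

```text
15.5 [0.65482895 0.08771557 0.2626833 ] [-0.29042607  0.52035553  0.38244638]
0.005230579322044457 0.79 7059
```

View pics/w7.png

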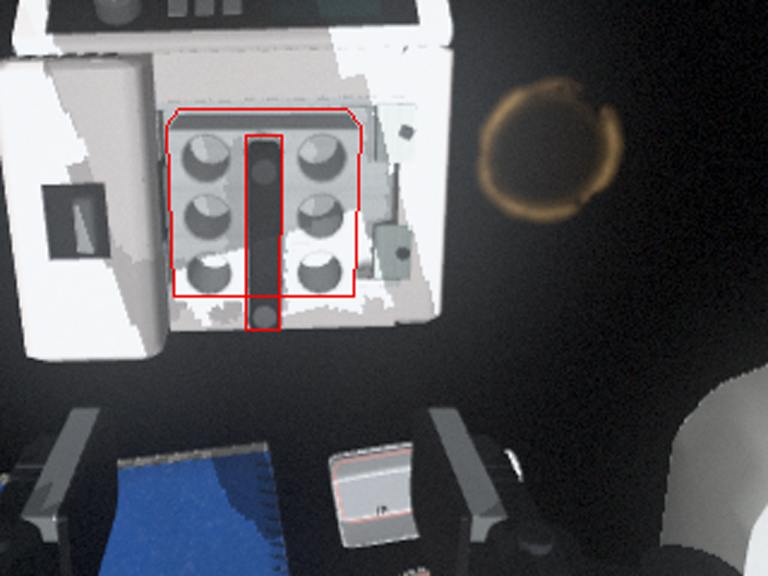

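The block matches the predicted home outline, with its lip under both hooks and level in the well. I'll hand it in.

```bash
python3 -c "
from bench import *
print(hand_in())"
```

```text
the job is handed in; nothing more can be done
None
```

The six-bore aluminium block is in the heater well with its lip under both hooks, and I have let go of it and handed the job in. It took about 15.6 s of robot time.

I gripped the block by its handle, slid the lip under the hooks at a 30° tilt, swung the tower end down and pressed it home.

**Seating:** it went down onto the floor under about 28 N, with the tool at the height expected for a block that is home. After release and retreat, the wrist picture matches the predicted home outline to within about 1–2 mm.

**Catch:** I did not see the catch itself, so this rests on a lift test. After about 2 mm of lift the block was held with some 17 N beyond its weight. I then pressed it down again before opening the jaws.

**Forces:** the highest wrist force I read was about 27 N, well under the 120 N limit. During the pressing there was a side force of up to 15 N against the well wall, and it went away on release.

**Other things:** I did not touch the block with the small bores, the timer or the tip box. I took no final picture of them to confirm it.

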